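Unlock the medicine locker and hold its self-closing drawer open at the divider

ROBOT

A 7-joint arm with a two-finger parallel gripper is mounted at the origin on a cart in front of the work surface, level with it; the furniture and walls round the work are solid. World frame = base frame: x ahead of the robot, y to its left, z up, the work surface at z = 0. Lengths are in mm, angles in rad, forces in N, time in s.
With the tool pointing down it reaches from about 425 to 825 mm from the base axis. Payload 3.6 kg.
Tool frame: the origin (TCP) lies midway between the tips of the shut fingers; the grasp point (between the pads) lies 19 mm behind it; z points along the fingers, y is the line along which they close (so a half turn about z gives the same grasp; the last joint's range is limited). The gripper opens to 93 mm and grips with 3 to 60 N. Pads are 15 mm wide; open, the fingers measure 128 mm over their backs; the gripper's body (75 mm by 188 mm) begins 65 mm behind the grasp point.
Start: joints at [-1.339, 0.615, -0.013, 1.423, 0.008, 1.103, -0.04], TCP at [166.315, 628.332, 218.64] pointing down, gripper open.
Joint ranges: [-3.12, 3.12], [-0.3, 2.06], [-1.34, 1.32], [0.26, 2.42], [-1.36, 4.5], [0.01, 1.98], [-2.84, 2.84]. Speed limits (rad/s): [2.79, 2.79, 3.14, 3.14, 3.14, 3.14, 3.14].

INTERFACE

Orientations are given as a 3x3 rotation matrix whose columns are the frame's x, y, z axes.
In Python, from cell import * gives the robot as it stands. The module is installed in compiled form; this text tells all that it offers. Calls block until the motion is done:
- move_ptp(position, orientation): joint-space move of the TCP to a pose.
- servo_line(position, attitude=None, vel=150): straight line of the TCP; attitude=None keeps the orientation; vel is the mean speed in mm/s.
- move_joints(angles): joint-space move.
- grip(opening, force=None): opening from 0.0 (shut) to 1.0 (fully open); force is the grip in N (None keeps the last); returns when the fingers have stopped.
- wait(seconds).
- ik(position, orientation): joint angles nearest the present ones, or None.
- state(): the state.
- grab_frame(name): name is "side" or "top" or "wrist"; returns the picture (384x512x3 uint8, blue, green, red); there is no depth.
- get_calibration(name): a dict with "intrinsics" (3x3 intrinsics, pixels), "dist" ([k1, k2, p1, p2, k3] as OpenCV has them; the pictures are not rectified), "extrinsics" (4x4, takes a point from world to camera coordinates). Camera axes: x right, y down, z forward; pixel columns grow to the right and rows downward; lengths in mm; the calibration is good to about 2 mm. A picture is of the moment at which its call begins: read the wrist's pose just before it. get_calibration takes no time and is no camera call; for the wrist camera it gives the pose at the moment of the call.
A pose or a line that the arm cannot do raises MotionError and nothing moves.
- hand_in(): hands the job in; it is judged then, once.
Trained networks look in the newest picture that a camera, given by its name, has taken for a name from the list of things; names that differ only in an ending like _2 or _b are one class to them, and where a whole thing is asked for, a point or a joint stands for the part that bears it (a point fixed in the world has none). Each returns a list of dicts, best first, with "confidence" (0 to 1); they miss things now and then, are a little off and sometimes report something else, mostly with a low value. They report only what shows in the picture. A call takes as long as a camera call. They do not tell look-alikes from the thing itself.
- regions_of(camera, label): "pixels" (384x512 bool, what is visible of it) and "box" ([left, top, width, height] in pixels, round what is visible of it).
The state is a dict: "time": time; "joint_pos": joint angles; "qd": joint speeds; "tau": joint torques, N m; "tool_pos": TCP position; "tcp_rot": TCP orientation; "wrist_force": force on the tool from outside, world axes, zero at the start; "torque": the same for the moment, N m; "opening": opening from 0.0 (shut) to 1.0 (fully open); "grip_force": force on a finger pad.
Only numpy, scipy, OpenCV 4.12 (cv2) and the standard library are available. Lean on these libraries where they do the work, as an engineer would, in place of code of your own. Each camera call takes 0.05 s, during which the arm holds its last target. There are 200 camera calls.

TASK

Take the key out of the wooden rest, put it fully into the lock on top of the medicine locker, turn it a quarter turn clockwise and leave it in there. Then pull the locker's self-closing drawer out by its knob until the divider inside stands level with the front edge of the lid, so that the front compartment is open for me but the one behind the divider stays covered at all times, and finish while you are still holding the drawer there. Do not disturb the glass, the small cup or the dropper bottle.

Things in the scene. Friction and masses are not known exactly. Their poses are not given: they have to be found in the camera images.
- locker: white metal medicine locker with clear lid (aluminium trim along its front edge), screwed to the worktop, 200 (x) x 170 (y) x 80 mm high. Origin: centre of its underside, on the worktop; z up; only its yaw varies. Its own -x is the front, where the drawer comes out.
- lid_front_edge (a point): middle of the top front edge of the locker's lid, at own (-0.100, 0, 0.080) of the locker; axes as the locker's. It does not move.
- keyhole (a point): centre of the mouth of the keyway in the round steel lock plug (27 mm across) on the lid, at (-0.040, 0, 0.088) of the locker; the plug stands 8 mm above the lid. Keyway 14.8 x 7.0 mm, 20 mm deep, straight down. Axes turn with the plug: x along the keyway's long side, z up. Locked, x is parallel to the locker's x.
- lock_plug (a joint): angle of the lock plug, rad: 0 locked (start), grows clockwise seen from above, stop at 1.57. From about 1.0 a hook under the lid clears the steel strike on the drawer, which is then free; before that it is locked (3 mm play). Turns with 0.06 N m, stays where left. The key has 0.2 rad of play: turn it that much farther than the plug.
- key: loose key, 61 mm long, 35 g, upright in its rest at the start. Origin: tip of the blade; z from tip up to the grip. Steel blade 12.4 (x) x 4.6 (y) x 19 mm long, narrower in its last 3 mm; above it a flat black grip 30 (x) x 9 (y) x 42 mm high: pinch across the 9 mm. Fits the lock either way round; fully in when the grip's underside lies on the plug, tip 19 mm below the mouth.
- key_grip (a point): point in the key's grip at which to pinch it, 45 mm above the tip of the blade, 26 mm above the underside of the grip; axes as the key's.
- key_rest: fixed dark wooden key rest, a block 62 (x) x 54 (y) mm, top at 40 mm, with two slots side by side at own y = +0.012 (the key stands in it) and y = -0.012 (empty). The key's grip stands on the top and its blade hangs loosely 19 mm deep in the slot; it lifts straight out. Origin: centre of its underside.
- drawer: the locker's drawer: slides along the locker's own -x to open, 0 to 125 mm; white front 166 mm wide, white tray with walls up to z = 0.052. A spring pulls it shut: about 3 N shut, 7 N at 80 mm. Origin: at worktop level, on the locker's front edge when shut, moves with the drawer; axes as the locker's.
- drawer_knob (a point): middle of the waist of the drawer's steel pull knob, own (-0.0345, 0, 0.050) of the drawer. The waist is a round neck 15 mm thick, 28 mm long, along the drawer's x, with a head 33 mm across and 10 mm thick at its front end. Pinch the waist from above, a finger on either side (own y, free on both sides).
- divider_top (a point): middle of the top edge of the movable cross divider in the drawer: black, 4 mm thick (x), 134 mm wide (y), top 48 mm above the worktop; clipped tight into ribs, it moves with the drawer. Shut, it stands 58 to 84 mm behind the lid's front edge and shows through the clear lid.
- tumbler: bystander: clear drinking glass, 84 mm across, 87 mm high; origin at the centre of its underside.
- small_cup: bystander: small patterned stoneware cup with a handle, 70 x 99 x 60 mm; origin at the centre of its underside.
- dropper_bottle: bystander: amber dropper bottle, 33 mm across, 102 mm high; origin at the centre of its underside.
Things that resemble listed ones, but are neither listed nor needed, are in the scene too. What is shaped like the key but pink or purple is not meant.

How it is judged:
By the outcome, as a careful person would: the job done as asked, in the order asked, and still so for the second after the job is handed in, while the arm keeps its last pose, push and grip.
It also fails if it takes over 61 s, if anything falls off the work surface, if the arm or the gripper's body presses on something with over 40 N, if the wrist force passes 120 N, or if a joint passes its speed limit or range.

## Working session

There is one attempt and no reset: what is moved stays moved. The work goes in short steps, each a Python script; the robot and the scene stay as the last script left them, time stands still between calls to the robot, and variables do not carry over. Pictures are saved under pics/ and viewed, at most 10 in all, crops included, and the job is handed in when it is done.

```bash
mkdir -p pics; python3 - <<'E'
from cell import *
import cv2,numpy as np
for n in("top","side","wrist"):
    c=get_calibration(n); f=grab_frame(n); cv2.imwrite(f"pics/{n}0.png",f)
    np.savez(f"{n}0.npz",K=c["intrinsics"],d=c["dist"],E=c["extrinsics"])
    print(n,np.round(c["intrinsics"],1).tolist(),np.round(c["dist"],3),np.round(c["extrinsics"],3).tolist())
    for l in ("locker","key","key_rest","drawer","lock_plug","drawer_knob","divider_top","tumbler","small_cup","dropper_bottle"):
        try: print(l,[(round(r["confidence"],2),r["box"]) for r in regions_of(n,l)][:4])
        except Exception as e: print(l,e)
a=np.hstack([cv2.imread("pics/top0.png"),cv2.imread("pics/side0.png")])
print(state()["time"],state()["tcp_rot"])
E
```

```text
top [[366.2, 0.0, 253.6], [0.0, 366.2, 183.8], [0.0, 0.0, 1.0]] [-0.044  0.     0.     0.     0.   ] [[0.021, -1.0, 0.016, -76.529], [-0.981, -0.024, -0.191, 582.759], [0.192, -0.012, -0.981, 1068.168], [0.0, 0.0, 0.0, 1.0]]
locker [(0.6, [203.6, 115.5, 65.8, 84.3])]
key [(0.61, [319.0, 225.3, 10.8, 4.9]), (0.57, [348.0, 208.5, 4.1, 15.0]), (0.42, [320.7, 198.9, 5.0, 8.5])]
key_rest [(0.57, [341.6, 207.7, 21.2, 20.6])]
drawer [(0.69, [211.6, 178.9, 55.2, 21.7])]
lock_plug [(0.43, [233.6, 156.7, 6.3, 6.5])]
drawer_knob [(0.84, [214.9, 176.9, 53.0, 24.1]), (0.2, [342.0, 206.2, 18.1, 22.2])]
divider_top []
tumbler [(0.83, [143.6, 168.3, 28.7, 32.1])]
small_cup [(0.77, [129.4, 207.1, 28.5, 30.0])]
dropper_bottle [(0.61, [324.7, 147.2, 15.6, 15.5])]
side [[474.8, 0.0, 251.2], [0.0, 474.8, 196.1], [0.0, 0.0, 1.0]] [0.022 0.    0.    0.    0.   ] [[1.0, 0.007, -0.015, -600.551], [-0.008, -0.588, -0.809, 27.7], [-0.015, 0.809, -0.588, 1327.965], [0.0, 0.0, 0.0, 1.0]]
locker [(0.83, [224.3, 160.2, 105.1, 73.3])]
key [(0.65, [194.2, 276.3, 8.8, 17.9]), (0.57, [184.2, 257.5, 7.1, 23.3]), (0.49,
[... 291 characters left out ...]
ider_top []
tumbler [(0.59, [227.8, 131.0, 30.5, 40.7])]
small_cup [(0.89, [198.5, 136.5, 22.3, 21.2])]
dropper_bottle [(0.57, [283.4, 255.9, 17.9, 35.6]), (0.22, [179.5, 285.2, 37.4, 33.2])]
wrist [[313.7, 0.0, 256.6], [0.0, 313.7, 185.4], [0.0, 0.0, 1.0]] [-0.053  0.     0.     0.     0.   ] [[0.255, 0.967, 0.002, -650.561], [0.931, -0.246, 0.269, -32.716], [0.261, -0.067, -0.963, 388.607], [0.0, 0.0, 0.0, 1.0]]
locker []
key []
key_rest []
drawer []
lock_plug []
drawer_knob []
divider_top []
tumbler []
small_cup []
dropper_bottle []
1.65 [[-9.66683972e-01  2.55972845e-01 -3.14460914e-05]
 [ 2.55972845e-01  9.66683972e-01 -4.34718081e-06]
 [ 2.92856723e-05 -1.22516955e-05 -9.99999999e-01]]
```

```bash
python3 - <<'E'
import cv2,numpy as np
t=cv2.imread("pics/top0.png")[105:255,115:381]; s=cv2.imread("pics/side0.png")[120:330,165:365]
t=cv2.resize(t,None,fx=3,fy=3,interpolation=cv2.INTER_CUBIC)
cv2.imwrite("pics/m_top.png",t)
cv2.imwrite("pics/m_side.png",cv2.resize(s,None,fx=2.8,fy=2.8,interpolation=cv2.INTER_CUBIC))
E
```

```text
(no output)
```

View pics/m_top.png

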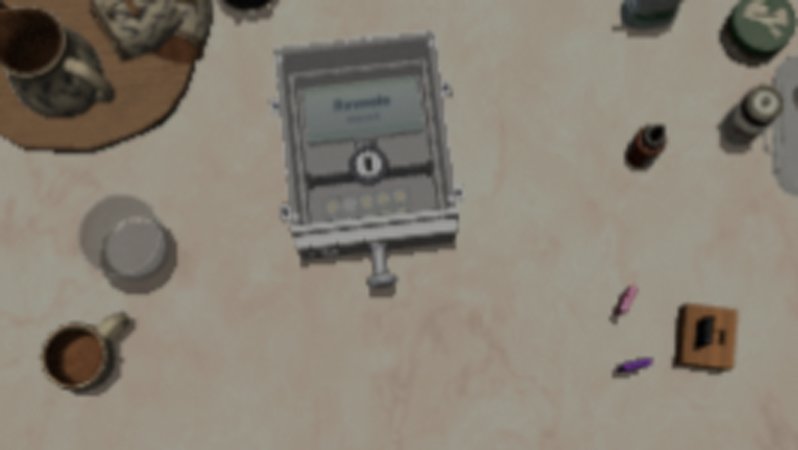

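View pics/m_side.png

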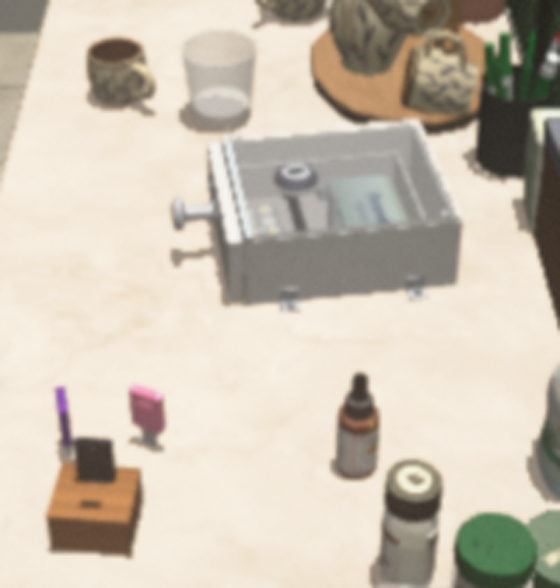

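```bash
cat > h.py <<'E'
from cell import *
import cv2,numpy as np
def cal(n):
    c=get_calibration(n); return [np.array(c[k],float) for k in("intrinsics","dist","extrinsics")]
def ray(c,uv):
    K,d,E=c; p=cv2.undistortPoints(np.array([[uv]],float),K,d)[0,0]
    R=E[:3,:3]; r=R.T@np.r_[p,1]; return -R.T@E[:3,3], r/np.linalg.norm(r)
def atz(c,uv,z):
    o,r=ray(c,uv); return o+r*(z-o[2])/r[2]
def tri(obs):
    A=np.zeros((3,3));b=np.zeros(3)
    for c,uv in obs:
        o,r=ray(c,uv); P=np.eye(3)-np.outer(r,r); A+=P;b+=P@o
    x=np.linalg.solve(A,b)
    return x,[round(float(np.linalg.norm((np.eye(3)-np.outer(r,r))@(x-o))),1) for o,r in(ray(c,uv) for c,uv in obs)]
def proj(c,X):
    K,d,E=c; return cv2.projectPoints(np.atleast_2d(np.array(X,float)),cv2.Rodrigues(E[:3,:3])[0],E[:3,3],K,d)[0][:,0]
def down(psi):  # tool pointing down, tool y at angle psi (world)
    y=np.array([np.cos(psi),np.sin(psi),0]); z=np.array([0,0,-1.]); return np.column_stack([np.cross(y,z),y,z])
E
python3 - <<'E'
from h import *
t,s,w=cal("top"),cal("side"),cal("wrist")
st=state(); R=np.array(st["tcp_rot"])
E=w[2]; o=-E[:3,:3].T@E[:3,3]
print("cam in tool",R.T@(o-st["tool_pos"]),"fwd",R.T@E[2,:3])
tc=lambda x,y:(115+x/3,105+y/3); sc=lambda x,y:(165+x/2.8,120+y/2.8)
P=lambda n,a,b:print(n,*[np.round(q,1) for q in tri([(t,tc(*a)),(s,sc(*b))])])
P("keyhole",(368,163),(295,174))
P("knobhead",(381,283),(178,214))
P("keygriptop",(704,320),(95,440))
P("pink",(627,292),(146,390)); P("purple",(650,362),(60,390))
P("lidFL",(292,225),(212,142));P("bottle top",(655,132),(359,380))
for n,p,z in(("rest",(706,337),40),("keyhole",(368,163),88),("tumb",(137,245),87),("cup",(78,357),60)): print(n,atz(t,tc(*p),z).round(1))
E
```

```text
cam in tool [ 7.34001740e+01 -7.17965723e-02 -1.65452506e+02] fwd [-0.26910506  0.00169106  0.96310934]
keyhole [653.2 -13.2  83.5] [0.5 0.5]
knobhead [538.9 -28.5  48.1] [2.2 2.2]
keygriptop [ 498.9 -353.    78.5] [3.4 3.4]
pink [ 529.6 -279.8   59. ] [2. 2.]
purple [ 461.1 -297.6   75.5] [1.6 1.6]
lidFL [580.5  60.   75.7] [8.8 8.8]
bottle top [ 693.2 -304.2   90.3] [1.1 1.1]
rest [ 489.4 -364.6   40. ]
keyhole [652.5 -13.3  88. ]
tumb [563.1 213.7  87. ]
cup [452.8 271.6  60. ]
```

```bash
python3 - <<'E'
from h import *
for base in (0,np.pi):
  for n,p,a in(("rest",(499,-353,47),np.pi/2),("lock",(653,-13,95),np.pi/2+.13),("turn",(653,-13,95),.13-.2),("knob",(545,-27,31),np.pi/2+.13),("pull",(470,-40,31),np.pi/2+.13)):
    q=ik(np.array(p,float),down(a+base)); print(base,n,None if q is None else np.round(q,2))
psi=np.pi/2
try: move_ptp([495,-355,260],down(psi))
except Exception as e: print(e)
for i,p in enumerate([(495,-355,190),(475,-330,190)]):
    servo_line(np.array(p,float),vel=200); c=cal("wrist"); f=grab_frame("wrist"); cv2.imwrite(f"pics/w{i}.png",f); np.savez(f"w{i}.npz",K=c[0],d=c[1],E=c[2])
    for l in("key","key_rest"): print(l,[(round(r["confidence"],2),r["box"]) for r in regions_of("wrist",l)])
    print(state()["tool_pos"],state()["time"])
a=cv2.imread("pics/w0.png");b=cv2.imread("pics/w1.png")
cv2.imwrite("pics/w01.png",np.hstack([a[60:330,110:410],b[60:330,110:410]]))
E
```

```text
0 rest [ 0.55  0.76  0.05  1.71 -0.05  0.68  2.2 ]
0 lock [ 0.01  0.75 -0.04  1.55  0.04  0.85  1.66]
0 turn [-0.23  0.78  0.39  1.55 -0.35  0.88  0.21]
0 knob [ 0.07  0.71 -0.1   1.9   0.13  0.53  1.59]
0 pull [ 0.1   0.65 -0.09  2.11  0.14  0.39  1.6 ]
3.141592653589793 rest [ 0.19  0.86  0.68  1.72 -0.71  0.82 -0.37]
3.141592653589793 lock [-0.39  0.85  0.71  1.56 -0.63  0.97 -0.93]
3.141592653589793 turn [ 0.21  0.78 -0.41  1.54  0.36  0.9   2.76]
3.141592653589793 knob [-0.33  0.78  0.55  1.92 -0.67  0.63 -0.8 ]
3.141592653589793 pull [-0.17  0.67  0.31  2.12 -0.48  0.42 -0.92]
key [(0.96, [305.6, 128.4, 35.5, 19.4]), (0.9, [248.1, 156.8, 15.7, 38.0]), (0.6, [312.3, 185.5, 27.8, 35.7])]
key_rest [(0.78, [215.3, 132.7, 60.0, 68.3])]
[ 495.64975489 -356.06302244  191.85285041] 5.9083
key [(0.91, [280.7, 149.1, 35.6, 17.7]), (0.77, [288.4, 204.2, 24.9, 33.6]), (0.68, [222.5, 176.5, 16.3, 38.1])]
key_rest [(0.74, [191.6, 153.4, 60.8, 65.5])]
[ 475.75521898 -330.8517964   190.71275496] 6.3667
```

```bash
python3 - <<'E'
import cv2
a=cv2.imread("pics/w01.png");print(a.shape);cv2.imwrite("pics/w01b.png",cv2.resize(a,(800,360),interpolation=cv2.INTER_CUBIC))
E
```

```text
(270, 600, 3)
```

View pics/w01b.png

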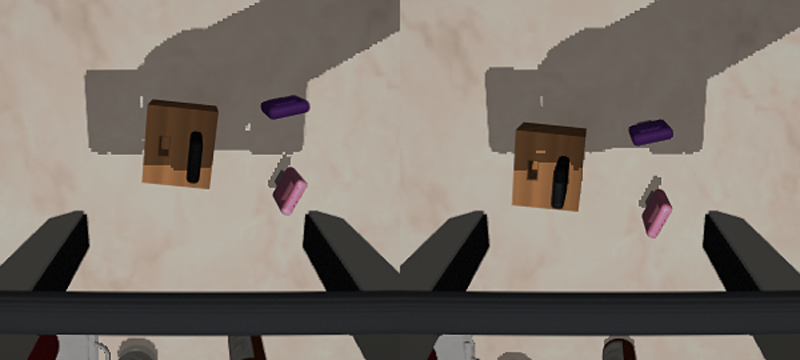

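```bash
cat >> h.py <<'E'
from scipy.optimize import minimize
def load(n):
    z=np.load(n+".npz"); return [z["K"],z["d"],z["E"]]
def boxpts(x0,x1,y0,y1,z0,z1): return np.array([(a,b,c) for a in(x0,x1) for b in(y0,y1) for c in(z0,z1)],float)
def place(p,P): # p=x,y,z,yaw
    c,s=np.cos(p[3]),np.sin(p[3]); return P@np.array([[c,s,0],[-s,c,0],[0,0,1]])+np.array(p[:3])
def hullmask(c,X,S=8):
    uv=proj(c,X); h=cv2.convexHull(uv.astype(np.float32)); m=np.zeros((384*4,512*4),np.uint8)
    cv2.fillConvexPoly(m,np.round((h+.5)*4*256).astype(np.int32),255,shift=8); return cv2.resize(m,(512,384),interpolation=cv2.INTER_AREA)/255.
def fit(views,P,p0,steps): # views: (cal, mask)
    def cost(p): return sum(np.abs(hullmask(c,place(p,P))-m).sum()/m.sum() for c,m in views)
    p0=np.array(p0,float); sim=np.vstack([p0]+[p0+np.eye(4)[i]*steps[i] for i in range(4)])
    r=minimize(cost,p0,method="Nelder-Mead",options=dict(initial_simplex=sim,maxiter=250,xatol=.02,fatol=1e-4)); return r.x,r.fun/len(views)
E
python3 - <<'E'
from h import *
vk=[];vr=[]
for n,b,br in(("w0",(248,156,17,39),(215,132,61,69)),("w1",(222,176,17,39),(191,153,61,66))):
    f=cv2.imread(f"pics/{n}.png"); c=load(n)
    x,y,w,h=b; m=np.zeros((384,512)); s=np.s_[y-4:y+h+4,x-4:x+w+4]; m[s]=f[s].max(2)<42
    lab=cv2.connectedComponentsWithStats(m.astype(np.uint8)); i=1+np.argmax(lab[2][1:,4]); m=(lab[1]==i)*1.; print(lab[2][i])
    vk.append((c,m))
    hsv=cv2.cvtColor(f,cv2.COLOR_BGR2HSV); x,y,w,h=br; s=np.s_[y-3:y+h+3,x-3:x+w+3]; m2=np.zeros((384,512),np.uint8); m2[s]=(hsv[s][...,1]>95)|(f[s].max(2)<42)
    m2=cv2.morphologyEx(m2,cv2.MORPH_OPEN,np.ones((3,3))); cs,_=cv2.findContours(m2,0,1); k=max(cs,key=cv2.contourArea); m3=np.zeros_like(m2); cv2.drawContours(m3,[k],-1,1,-1); print(cv2.boundingRect(k))
    vr.append((c,m3*1.))
for z in(21,28): print("key",*[np.round(q,3) for q in fit(vk,boxpts(-15,15,-4.5,4.5,19,61),(499,-353,z,0.1),(5,5,5,.1))])
p,e=fit(vr,boxpts(-31,31,-27,27,0,40),(490,-364,0,0.1),(5,5,5,.1)); print("rest",p.round(3),e)
print("slot",place(p,np.array([[0,12,40.]])))
E
```

```text
[250 159  12  38 363]
(217, 135, 57, 67)
[224 177  13  39 378]
(194, 152, 55, 66)
key [ 4.99164e+02 -3.56806e+02  6.10700e+00 -1.12000e-01] 0.128
key [ 4.98849e+02 -3.56797e+02  6.85800e+00 -1.20000e-01] 0.127
rest [ 4.95864e+02 -3.68706e+02 -5.30200e+00 -1.01000e-01] 0.019928252465752284
slot [[ 497.06819534 -356.7669773    34.69838628]]
```

```bash
cat >> h.py <<'E'
def fit3(views,P,p0,steps): # z fixed
    z=p0[2]; g=lambda q:np.array([q[0],q[1],z,q[2]])
    def cost(q): return sum(np.abs(hullmask(c,place(g(q),P))-m).sum()/m.sum() for c,m in views)
    q0=np.array([p0[0],p0[1],p0[3]],float); sim=np.vstack([q0]+[q0+np.eye(3)[i]*steps[i] for i in range(3)])
    r=minimize(cost,q0,method="Nelder-Mead",options=dict(initial_simplex=sim,maxiter=200,xatol=.02,fatol=1e-4)); return g(r.x),r.fun/len(views)
def keymask(f,b,th=42):
    x,y,w,h=b; m=np.zeros((384,512),np.uint8); s=np.s_[y-4:y+h+4,x-4:x+w+4]; m[s]=f[s].max(2)<th
    lab=cv2.connectedComponentsWithStats(m); return (lab[1]==1+np.argmax(lab[2][1:,4]))*1.
def restmask(f,b):
    hsv=cv2.cvtColor(f,cv2.COLOR_BGR2HSV); x,y,w,h=b; s=np.s_[y-3:y+h+3,x-3:x+w+3]; m2=np.zeros((384,512),np.uint8); m2[s]=(hsv[s][...,1]>95)|(f[s].max(2)<42)
    m2=cv2.morphologyEx(m2,cv2.MORPH_OPEN,np.ones((3,3))); cs,_=cv2.findContours(m2,0,1); m3=np.zeros_like(m2); cv2.drawContours(m3,[max(cs,key=cv2.contourArea)],-1,1,-1); return m3*1.
E
python3 - <<'E'
from h import *
psi=np.pi/2-.1
R=down(psi)
# closer views, tool aligned with the rest
views=[];vk=[]
move_ptp([460,-352,190],R)
for i,p in enumerate([(460,-352,150),(500,-330,150)]):
    servo_line(np.array(p,float),vel=200); wait(.3); c=cal("wrist"); f=grab_frame("wrist"); n=f"w{2+i}"; cv2.imwrite(f"pics/{n}.png",f); np.savez(f"{n}.npz",K=c[0],d=c[1],E=c[2])
    P=np.round(proj(c,place((497,-368,0,-.1),boxpts(-31,31,-27,27,0,40)))).astype(int); lo=P.min(0)-4;hi=P.max(0)+4
    b=(*lo,*(hi-lo)); views.append((c,restmask(f,b)))
    P=np.round(proj(c,place((499,-356.8,21,-.1),boxpts(-15,15,-4.5,4.5,19,61)))).astype(int); lo=P.min(0)-2;hi=P.max(0)+2
    vk.append((c,keymask(f,(*lo,*(hi-lo))))); print(i,state()["tool_pos"].round(1) if hasattr(state()["tool_pos"],"round") else state()["tool_pos"],state()["time"])
B=boxpts(-31,31,-27,27,0,40)
p,e=fit(views,B,(496,-368,0,-.1),(4,4,4,.05)); print("rest",p.round(2),e)
for v in([views[0]],[views[1]],views):
    p,e=fit3(v,B,(496,-368,0,-.1),(4,4,.05)); print("rest3",p.round(2),round(e,3),"slot",place(p,np.array([[0,12,40.]])).round(1))
p,e=fit(vk,boxpts(-15,15,-4.5,4.5,19,61),(499,-356.8,21,-.1),(4,4,4,.05)); print("key",p.round(2),e)
p,e=fit3(vk,boxpts(-15,15,-4.5,4.5,19,61),(499,-356.8,21,-.1),(4,4,.05)); print("key3",p.round(2),e)
E
```

```text
0 [ 460.3 -352.3  150.8] 7.3167
1 [ 499.3 -330.6  150.2] 8.0417
rest [ 4.9573e+02 -3.6848e+02 -4.2100e+00 -1.0000e-01] 0.018405781455059594
rest3 [ 4.9493e+02 -3.6821e+02  0.0000e+00 -1.1000e-01] 0.037 slot [[ 496.2 -356.3   40. ]]
rest3 [ 4.9494e+02 -3.6804e+02  0.0000e+00 -1.0000e-01] 0.034 slot [[ 496.2 -356.1   40. ]]
rest3 [ 4.9477e+02 -3.6811e+02  0.0000e+00 -1.1000e-01] 0.036 slot [[ 496.1 -356.2   40. ]]
key [ 4.9776e+02 -3.5659e+02  1.2230e+01 -1.0000e-01] 0.16267258725543082
key3 [ 4.9560e+02 -3.5605e+02  2.1000e+01 -1.3000e-01] 0.22534365918101223
```

```bash
python3 - <<'E'
from h import *
R=down(np.pi/2-.105)
grip(0.4,30)
servo_line([496.2,-356.2,110],R,vel=200)
servo_line([496.2,-356.2,47],vel=80); wait(.2)
print(state()["tool_pos"],state()["wrist_force"])
grip(0.0,35); wait(.2); s=state(); print(s["opening"],s["grip_force"],s["wrist_force"],s["tool_pos"])
servo_line([496.2,-356.2,125],vel=100); wait(.3)
s=state(); print(s["opening"],s["grip_force"],s["wrist_force"],s["time"])
c=cal("wrist");f=grab_frame("wrist"); cv2.imwrite("pics/h0.png",f); np.savez("h0.npz",K=c[0],d=c[1],E=c[2])
T=np.array(s["tool_pos"]); R=np.array(s["tcp_rot"]); np.savez("h0t.npz",T=T,R=R)
print(proj(c,[T, T+R@[15,0,-35],T+R@[-15,0,-35],T+R@[15,0,7],T+R@[-15,0,7],T+R@[0,0,26]]).round(0))
print([(r["confidence"],r["box"]) for r in regions_of("wrist","key")])
cv2.imwrite("pics/h0c.png",cv2.resize(f[150:384,150:362],None,fx=2.5,fy=2.5,interpolation=cv2.INTER_CUBIC))
E
```

```text
[ 496.47314748 -356.46079841   47.56333962] [ 0.07398573  0.35166312 -0.66658882]
0.09259449902232479 35.000040493905544 [ 0.77514183 -0.10880712  0.44132767] [ 496.20580439 -356.18832635   47.0036832 ]
0.09081257909711364 34.999953992664814 [-0.38939075  0.45808642 -0.69357814] 12.5917
[[257. 231.]
 [257. 232.]
 [257. 290.]
 [257. 202.]
 [256. 249.]
 [256. 215.]]
[(0.74, [329.1, 196.9, 37.0, 45.3]), (0.67, [312.5, 128.5, 48.7, 25.6]), (0.6, [246.2, 203.7, 21.8, 70.1])]
```

View pics/h0c.png

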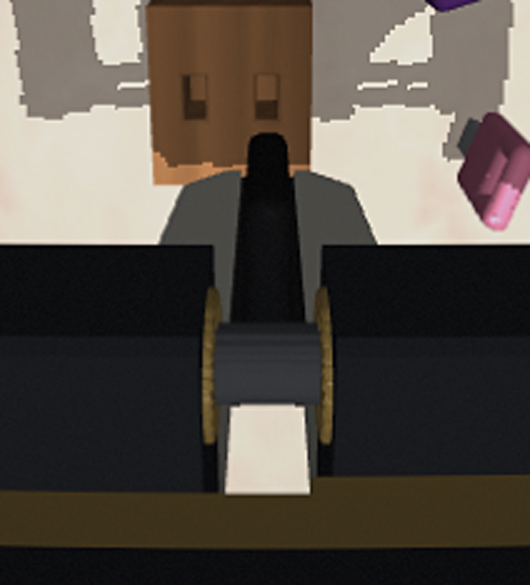

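```bash
python3 - <<'E'
from h import *
R=down(np.pi/2+.13)
servo_line([496.2,-356.2,210],vel=200)
move_ptp([700,-7,210],R)
for i,p in enumerate([(700,-7,165),(690,-47,165),(640,-15,200)]):
    servo_line(np.array(p,float),vel=200); wait(.3); c=cal("wrist"); f=grab_frame("wrist"); n=f"l{i}"; cv2.imwrite(f"pics/{n}.png",f); np.savez(f"{n}.npz",K=c[0],d=c[1],E=c[2])
    for l in("lock_plug","drawer_knob","divider_top","locker"): print(l,[(round(r["confidence"],2),r["box"]) for r in regions_of("wrist",l)])
    print(np.round(state()["tool_pos"],1),state()["time"])
a=[cv2.imread(f"pics/l{i}.png") for i in range(3)]
cv2.imwrite("pics/lm.png",np.hstack([cv2.resize(a[0][0:290,130:390],None,fx=1.5,fy=1.5,interpolation=cv2.INTER_CUBIC),cv2.resize(a[2][0:290,130:390],None,fx=1.5,fy=1.5,interpolation=cv2.INTER_CUBIC)]))
E
```

```text
lock_plug [(0.67, [239.2, 118.5, 35.7, 35.4])]
drawer_knob [(0.76, [151.6, 0.0, 215.6, 57.5])]
divider_top []
locker [(0.8, [147.8, 0.7, 219.0, 245.7])]
[700.   -6.9 165.2] 15.6917
lock_plug [(0.69, [284.2, 138.5, 35.5, 30.5])]
drawer_knob [(0.92, [200.4, 0.0, 208.7, 79.6])]
divider_top []
locker [(0.85, [194.9, 0.0, 220.3, 261.2])]
[690.  -46.7 164.9] 16.6
lock_plug [(0.61, [242.7, 183.7, 28.4, 22.8])]
drawer_knob [(0.61, [171.4, 63.4, 177.0, 70.7])]
divider_top []
locker [(0.92, [163.3, 61.1, 186.5, 257.6])]
[640.  -15.2 199.8] 17.6417
```

View pics/lm.png

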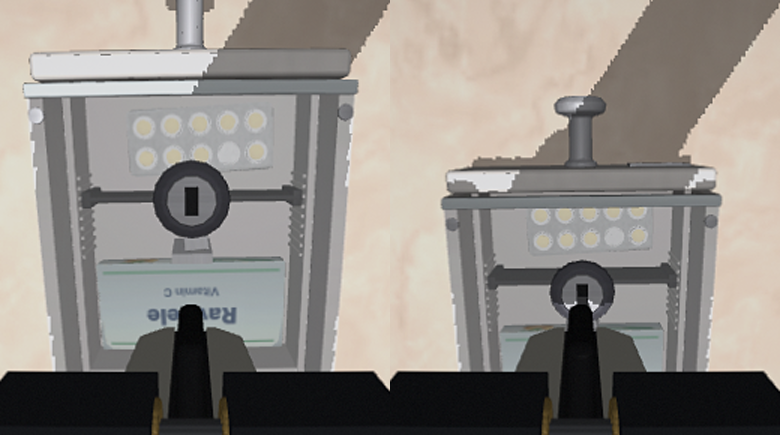

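```bash
python3 - <<'E'
from h import *
obs=[]
for n,b in(("l0",(239,118,36,36)),("l1",(284,138,36,31))):
    f=cv2.imread(f"pics/{n}.png"); c=load(n); x,y,w,h=b
    g=f.max(2); s=np.s_[y:y+h,x:x+w]
    for th in(50,):
        m=np.zeros(g.shape,np.uint8); m[s]=g[s]<th
        L=cv2.connectedComponentsWithStats(m); cx,cy=x+w/2,y+h/2
        for i in range(1,L[0]):
            if L[2][i,4]>20: print(n,L[2][i],L[3][i].round(2))
    print(g[y+h//2-12:y+h//2+13:1,x+w//2].tolist()); print(g[y+h//2,x:x+w].tolist())
f=cv2.imread("pics/l0.png").max(2)
for u in(190,200,300,310): print(u,"div",f[118:142,u].tolist(),"\n  front",f[28:66,u].tolist())
E
```

```text
l0 [253 125   9  19 155] [257.41 133.85]
[105, 21, 23, 25, 24, 26, 24, 26, 26, 26, 25, 24, 23, 25, 22, 25, 24, 24, 22, 31, 127, 122, 121, 121, 122]
[59, 48, 91, 129, 125, 123, 124, 123, 124, 124, 124, 124, 125, 131, 59, 24, 25, 23, 23, 24, 25, 24, 17, 100, 126, 127, 125, 125, 126, 127, 126, 126, 127, 129, 132, 66]
l1 [300 145   9  19 168] [303.98 153.95]
[123, 123, 126, 131, 11, 24, 22, 25, 24, 20, 22, 24, 22, 22, 24, 21, 21, 25, 24, 23, 22, 18, 33, 125, 120]
[58, 59, 60, 50, 72, 119, 120, 118, 119, 118, 117, 118, 118, 118, 118, 125, 45, 21, 22, 22, 24, 22, 24, 21, 19, 99, 121, 120, 118, 118, 119, 118, 118, 118, 119, 123]
190 div [152, 158, 154, 146, 116, 107, 148, 118, 74, 67, 71, 70, 71, 73, 79, 79, 74, 73, 71, 71, 79, 109, 116, 111] 
  front [219, 219, 219, 219, 221, 189, 186, 201, 220, 222, 221, 222, 222, 222, 222, 222, 222, 222, 223, 222, 223, 222, 216, 187, 121, 60, 148, 216, 225, 223, 223, 223, 223, 224, 227, 186, 122, 159]
200 div [166, 166, 166, 167, 166, 167, 167, 167, 171, 125, 71, 69, 69, 73, 81, 78, 70, 112, 168, 167, 166, 166, 166, 166] 
  front [217, 217, 218, 219, 224, 149, 188, 210, 118, 229, 223, 222, 222, 222, 222, 222, 222, 222, 222, 223, 223, 221, 213, 177, 104, 56, 167, 223, 225, 223, 223, 223, 223, 224, 227, 167, 114, 165]
300 div [169, 168, 169, 168, 169, 168, 170, 174, 123, 70, 68, 68, 73, 83, 77, 67, 145, 172, 169, 169, 169, 168, 169, 169] 
  front [125, 125, 125, 127, 92, 122, 127, 134, 136, 136, 135, 136, 135, 135, 135, 135, 135, 135, 135, 131, 121, 109, 88, 63, 51, 108, 130, 131, 130, 130, 130, 129, 130, 124, 90, 133, 171, 169]
310 div [168, 169, 168, 168, 168, 168, 170, 174, 101, 68, 68, 68, 75, 83, 76, 68, 143, 171, 169, 169, 168, 168, 168, 169] 
  front [125, 124, 124, 126, 100, 121, 128, 135, 136, 135, 135, 135, 134, 134, 134, 135, 135, 136, 135, 131, 119, 106, 87, 64, 53, 109, 132, 131, 130, 130, 130, 129, 130, 117, 91, 130, 169, 168]
```

```bash
python3 - <<'E'
from h import *
c0,c1=load("l0"),load("l1")
print("tri",tri([(c0,(257.41,133.85)),(c1,(303.98,153.95))]))
K=[atz(c0,(257.41,133.85),88),atz(c1,(303.98,153.95),88)]; print("z88",np.round(K,2))
def sub(col,lo,hi,f,th,rise=True):
    v=f[lo:hi,col].astype(float)
    for i in range(len(v)-1):
        if (v[i]<th<=v[i+1]) if rise else (v[i]>=th>v[i+1]): return lo+i+(th-v[i])/(v[i+1]-v[i])
for n,c,ld,lf in(("l0",c0,(130,140),(51,58)),):
    f=cv2.imread(f"pics/{n}.png").max(2)
    D=[];F=[]
    for u in list(range(197,228,3))+list(range(287,318,3)):
        r=sub(u,*ld,f,115)
        if r: D.append(atz(c,(u,r),48))
    for u in range(165,350,5):
        v=f[51:58,u].astype(float); r=sub(u,*lf,f,(v.min()+v.max())/2)
        if r: F.append(atz(c,(u,r),80))
    for nm,X in(("div rear",D),("front",F)):
        X=np.array(X); a=np.polyfit(X[:,1],X[:,0],1); res=X[:,0]-np.polyval(a,X[:,1]); ok=abs(res)<1; a=np.polyfit(X[ok,1],X[ok,0],1)
        yaw=np.arctan(-a[0]); k=K[0]; dist=((k[0]-np.polyval(a,k[1]))*np.cos(yaw)); print(nm,len(X),ok.sum(),"yaw",yaw,"keyhole ahead by",dist, "rms",res[ok].std())
E
```

```text
tri (array([654.74491061, -12.92488032,  86.45167343]), [0.0, 0.0])
z88 [[654.55 -12.95  88.  ]
 [654.53 -13.2   88.  ]]
div rear 22 22 yaw 0.14175531068397085 keyhole ahead by -4.725619032717724 rms 0.09712907655217418
front 37 37 yaw 0.14153151885019608 keyhole ahead by 59.651079609243105 rms 0.11548397133572434
```

```bash
python3 - <<'E'
from h import *
R=down(np.pi/2+.1416); x,y=654.6,-13.0
servo_line([x,y,170],R,vel=150)
servo_line([x,y,120],vel=100); wait(.4); f0=np.array(state()["wrist_force"]); print(f0.round(2),np.round(state()["tool_pos"],2))
for z in (116,113,111,109,106,103,100,97,95.5):
    servo_line([x,y,z],vel=30); wait(.15); s=state(); f=np.array(s["wrist_force"])-f0; print(z,np.round(s["tool_pos"],2),f.round(1),np.round(s["torque"],2))
    if f[2]>8: break
print(s["opening"],s["time"])
E
```

```text
[ 0.45  0.76 -0.22] [654.75 -12.99 120.32]
116 [654.62 -13.04 115.97] [ 0.1 -1.   0.2] [-0.   -0.02  0.11]
113 [654.61 -13.01 112.99] [-0.2 -0.9  0.3] [-0.03 -0.01  0.03]
111 [654.63 -13.03 111.05] [-0.1 -0.4 -0.4] [ 0.02 -0.02 -0.01]
109 [654.63 -13.01 109.02] [-0.3 -1.2  0.2] [ 0.01 -0.03  0.02]
106 [654.62 -13.03 106.  ] [-0.6  0.5 -0.7] [ 0.04  0.   -0.03]
103 [654.62 -13.04 103.01] [-0.5 -1.4  0.2] [0.04 0.07 0.  ]
100 [654.63 -13.04 100.02] [-0.8 -0.9 -0.1] [ 0.04  0.07 -0.03]
97 [654.63 -13.03  97.02] [-0.4 -0.3  0.5] [ 0.02  0.06 -0.03]
95.5 [654.62 -13.01  95.51] [-1.  -1.6 -0.6] [0.01 0.   0.03]
0.09229899345897462 22.7
```

```bash
python3 - <<'E'
from h import *
x,y=654.6,-13.0; z=95.5
f0=np.array(state()["wrist_force"])
for k in range(6):
    z-=.5; servo_line([x,y,z],vel=20); wait(.15); s=state(); f=np.array(s["wrist_force"]); print(z,np.round(s["tool_pos"],2),f.round(1))
    if f[2]-f0[2]>4: break
zc=z+.3
for a in list(np.arange(.3,1.6,.3))+[1.6,1.7,1.77,1.82]:
    servo_line([x,y,zc],down(np.pi/2+.1416-a),vel=40); wait(.1); s=state(); print(round(a,2),np.round(s["wrist_force"],1),np.round(s["torque"],3),round(s["opening"],3),round(s["time"],2))
    if abs(s["torque"][2])>.6: break
wait(.2)
f=grab_frame("wrist"); cv2.imwrite("pics/t0.png",f); g=grab_frame("top"); cv2.imwrite("pics/t0t.png",g)
print(state()["tool_pos"],state()["torque"],state()["joint_pos"])
E
```

```text
95.0 [654.66 -13.04  95.06] [-0.2 -0.3  0.9]
94.5 [654.7  -13.02  94.97] [-1.   0.4  4.1]
0.3 [-0.2 -0.1  2.8] [-0.047  0.019  0.048] 0.095 24.05
0.6 [ 0.5 -1.3  3.5] [-0.4   -0.057  0.035] 0.095 24.6
0.9 [-0.5 -3.8  3.8] [-0.734  0.135 -0.003] 0.091 25.15
1.2 [-1.1 -3.4  3.7] [-1.091  0.37   0.073] 0.094 25.7
1.5 [-2.2 -3.9  5.8] [-1.161  0.601  0.01 ] 0.097 26.25
1.6 [-2.8 -4.2  5.9] [-1.084  0.719  0.013] 0.096 26.6
1.7 [-3.5 -5.3  5.3] [-1.143  0.769 -0.012] 0.097 26.95
1.77 [-2.8 -4.3  5.8] [-1.102  0.912 -0.027] 0.101 27.3
1.82 [-2.7 -4.1  5.9] [-1.096  0.801  0.039] 0.096 27.65
[653.30301596 -14.34336232  95.00050154] [-1.04567139  0.84293166  0.05085128] [-0.55354387  1.0362306   1.14879258  1.5626462  -0.98986301  1.21573327
  0.67510583]
```

```bash
python3 - <<'E'
import cv2,numpy as np
f=cv2.imread("pics/t0.png"); g=cv2.imread("pics/t0t.png")
cv2.imwrite("pics/t0m.png",np.hstack([cv2.resize(f[120:300,180:340],(480,540),interpolation=cv2.INTER_CUBIC),cv2.resize(g[130:210,200:240],(270,540),interpolation=cv2.INTER_CUBIC)]))
E
```

```text
(no output)
```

View pics/t0m.png

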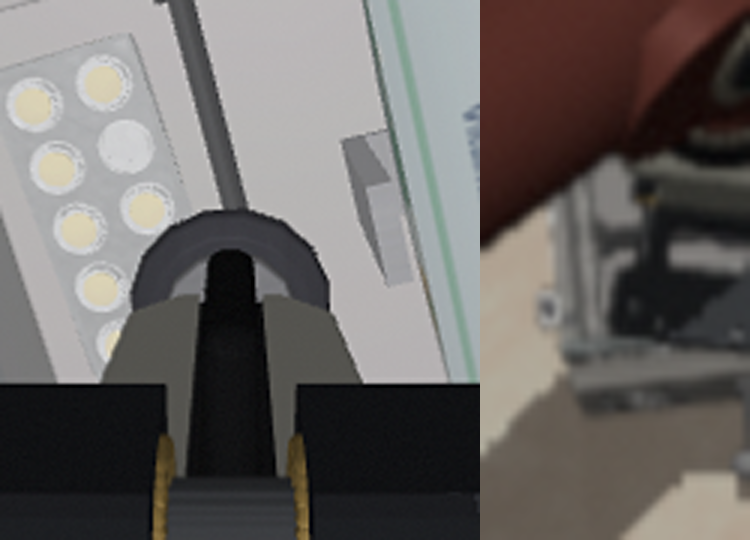

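```bash
python3 - <<'E'
from h import *
servo_line([653.3,-14.3,95.3],down(.1416+np.pi/2-1.88),vel=40); wait(.2); s=state(); print(s["wrist_force"],s["torque"])
grip(0.35,10); wait(.1); print(state()["wrist_force"])
servo_line([653.3,-14.3,160],vel=120)
yaw=.1416; L=np.array([np.cos(yaw),np.sin(yaw)]); kn=np.array([654.6,-13.0])-94.5*L; print("knob",kn)
print("l2 proj",proj(load("l2"),[[*kn,50],[*(kn-L*14),50],[*(kn+L*14),50],[*(kn-L*24),50]]).round(1))
move_ptp([*(kn+L*70),200],down(np.pi/2+yaw)); wait(.2)
c=cal("wrist");f=grab_frame("wrist"); cv2.imwrite("pics/k0.png",f); np.savez("k0.npz",K=c[0],d=c[1],E=c[2])
print(proj(c,[[*kn,50],[*(kn-L*14),50],[*(kn+L*14),50],[*(kn-L*24),50]]).round(1),proj(c,[[654.6,-13,130]]),state()["time"])
cv2.imwrite("pics/k0m.png",cv2.resize(f[0:300,130:380],(500,600),interpolation=cv2.INTER_CUBIC))
E
```

```text
[-1.84615955 -3.92851567  1.48955595] [-0.88049475  0.3377867   0.11401145]
[0.72301379 0.42843373 0.31728094]
knob [561.04580704 -26.33652805]
l2 proj [[256.5  91.3]
 [256.3  76.1]
 [256.6 106.1]
 [256.1  65.1]]
[[256.7 101.7]
 [256.7  86.8]
 [256.7 116.4]
 [256.7  76. ]] [[256.76631484 223.89836932]] 31.5
```

View pics/k0m.png

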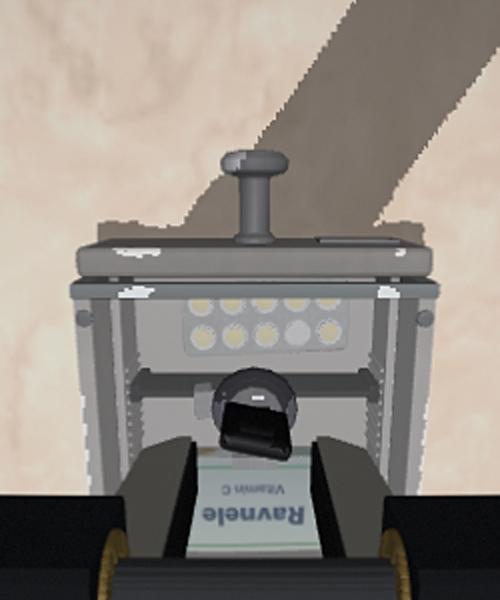

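```bash
cat > m.py <<'E'
from h import *
yaw=.1416; L=np.array([np.cos(yaw),np.sin(yaw)]); kn=np.array([654.6,-13.0])-94.5*L
def snap(n):
    c=cal("wrist");f=grab_frame("wrist"); cv2.imwrite(f"pics/{n}.png",f); np.savez(f"{n}.npz",K=c[0],d=c[1],E=c[2]); return c,f
E
python3 - <<'E'
from m import *
R=down(np.pi/2+yaw)
grip(0.5,10)
move_ptp([*kn,150],R)
servo_line([*kn,31],vel=120); wait(.2); print(np.round(state()["wrist_force"],1),state()["tool_pos"])
grip(0,50); s=state(); print(s["opening"]*93,s["grip_force"],np.round(s["wrist_force"],1))
servo_line([*(kn-L*20),31],R,vel=40); wait(.2); s=state(); print(np.round(s["wrist_force"],1),s["tool_pos"])
servo_line([*(kn-L*50),31],R,vel=40); wait(.3); s=state(); print(np.round(s["wrist_force"],1),s["tool_pos"],s["time"])
snap("p0"); f=cv2.imread("pics/p0.png"); cv2.imwrite("pics/p0m.png",cv2.resize(f[150:384,100:410],(795,600),interpolation=cv2.INTER_CUBIC))
print("edge",proj(load("p0"),[[*(kn+L*34.5+60*np.array([-L[1],L[0]])),80],[*(kn+L*34.5-60*np.array([-L[1],L[0]])),80]]).round(1))
print("div top",proj(load("p0"),[[*(kn+L*(47+a)+60*b*np.array([-L[1],L[0]])),48] for a in(-2,2) for b in(-1,1)]).round(1))
E
```

```text
[-0.8 -0.5  0.6] [561.49348583 -26.33586043  31.64264899]
14.025885015626969 50.000404715538025 [ 0.9 -0.   0.8]
[ 3.4  1.7 -2.7] [541.4061227  -28.93109721  30.9931855 ]
[ 5.3  1.9 -4.6] [512.31201659 -33.048649    31.00491768] 36.4583
edge [[373.5 419.1]
 [139.7 419.2]]
div top [[159.3 382.2]
 [353.8 382.1]
 [159.9 387.1]
 [353.1 387. ]]
```

View pics/p0m.png

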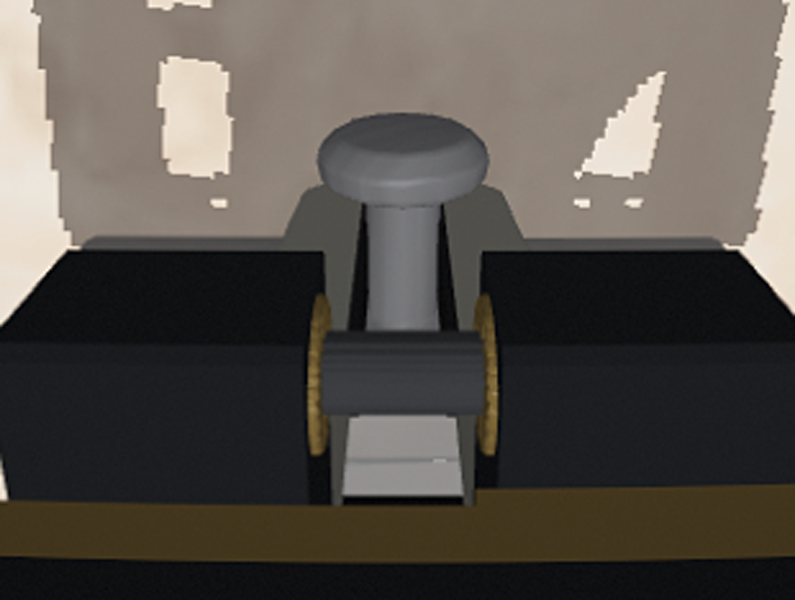

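```bash
python3 - <<'E'
from m import *
print(np.linalg.norm(np.array(state()["tool_pos"])[:2]-kn), state()["tool_pos"])
print("rows k0",70); k=cv2.imread("pics/k0.png").max(2); print([k[70:125,u].tolist() for u in(257,)])
p=cv2.imread("pics/p0.png").max(2); print("p0 190..",p[190:240,257].tolist())
g=grab_frame("side"); cv2.imwrite("pics/s1.png",g); h=grab_frame("top"); cv2.imwrite("pics/tt1.png",h)
a=cv2.resize(g[150:240,200:340],None,fx=4,fy=4,interpolation=cv2.INTER_CUBIC)[:, :560]; cv2.imwrite("pics/s1m.png",a)
ck,cp=load("k0"),load("p0")
for nm,z,x in(("rim back",66.5,-14),("rim front",66.5,-24),("junction",57.5,-14)):
    print(nm,"k0",proj(ck,[[*(kn+L*x),z]]).round(2),"p0 d=48,50",proj(cp,[[*(kn+L*(x-48)),z],[*(kn+L*(x-50)),z]]).round(2))
E
```

```text
49.21296471696608 [512.29364936 -33.05538344  31.01076397]
rows k0 70
[[219, 200, 126, 131, 121, 92, 100, 101, 104, 111, 115, 113, 110, 108, 99, 75, 58, 58, 75, 104, 118, 119, 120, 119, 119, 120, 119, 120, 120, 121, 120, 121, 120, 121, 121, 122, 122, 124, 123, 122, 124, 123, 123, 124, 123, 125, 107, 88, 91, 108, 128, 106, 58, 75, 122]]
p0 190.. [143, 143, 145, 143, 60, 66, 68, 66, 70, 71, 70, 69, 70, 71, 71, 72, 73, 75, 74, 79, 95, 105, 114, 114, 116, 118, 117, 118, 118, 119, 133, 147, 142, 131, 123, 124, 124, 125, 122, 117, 111, 101, 127, 125, 125, 125, 125, 125, 125, 125]
rim back k0 [[256.69  86.2 ]] p0 d=48,50 [[256.8  237.23]
 [256.8  233.16]]
rim front k0 [[256.7   74.74]] p0 d=48,50 [[256.82 216.54]
 [256.83 212.3 ]]
junction k0 [[256.68  86.55]] p0 d=48,50 [[256.76 229.17]
 [256.77 225.3 ]]
```

View pics/s1m.png

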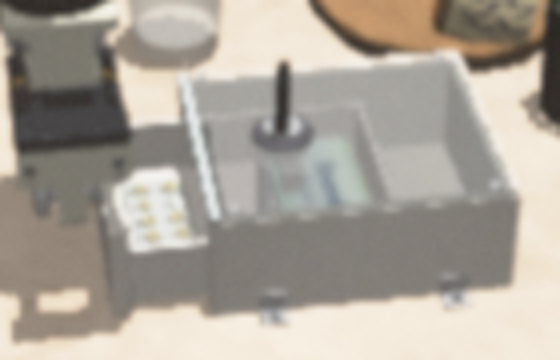

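```bash
python3 - <<'E'
from m import *
R=down(np.pi/2+yaw); D=lambda:float(-(np.array(state()["tool_pos"])[:2]-kn)@L)
cmd=50
for t in(58,61,62.4,62.4):
    cmd+=t-D(); servo_line([*(kn-L*cmd),31],R,vel=15); wait(.4); s=state(); print(t,round(cmd,2),round(D(),2),np.round(s["wrist_force"],1),np.round(s["opening"]*93,2),s["time"])
snap("p1"); p=cv2.imread("pics/p1.png").max(2); print("p1",p[222:240,257].tolist())
g=grab_frame("side"); cv2.imwrite("pics/s2.png",g)
regions=[(l,[(round(r["confidence"],2),r["box"]) for r in regions_of("side",l)]) for l in("divider_top","drawer")]; print(regions)
c=cal("side"); n=np.array([-L[1],L[0]]); F=kn+L*34.5
print("lid edge ends",proj(c,[[*(F+n*b),80] for b in(67,0,-67)]).round(1).tolist(),"div at level",proj(c,[[*(F+n*b),48] for b in(67,0,-67)]).round(1).tolist())
cv2.imwrite("pics/s2m.png",cv2.resize(g[155:240,205:285],None,fx=7,fy=7,interpolation=cv2.INTER_CUBIC))
E
```

```text
58 58.8 57.62 [ 6.   2.6 -4.6] 13.56 37.7417
61 62.18 60.96 [ 5.7  2.4 -5.5] 13.24 38.5167
62.4 63.62 62.29 [ 5.4  3.2 -4.6] 13.49 39.1667
62.4 63.74 62.28 [ 6.8  2.2 -5.1] 13.61 39.8167
p1 [142, 133, 125, 124, 124, 124, 123, 120, 113, 102, 128, 125, 125, 126, 125, 125, 125, 126]
[('divider_top', [(0.42, [245.0, 183.6, 4.6, 23.4])]), ('drawer', [(0.9, [202.0, 178.1, 49.4, 52.0])])]
lid edge ends [[245.5, 171.5], [248.6, 185.1], [252.1, 200.0]] div at level [[245.7, 181.1], [248.9, 194.9], [252.2, 210.0]]
```

View pics/s2m.png

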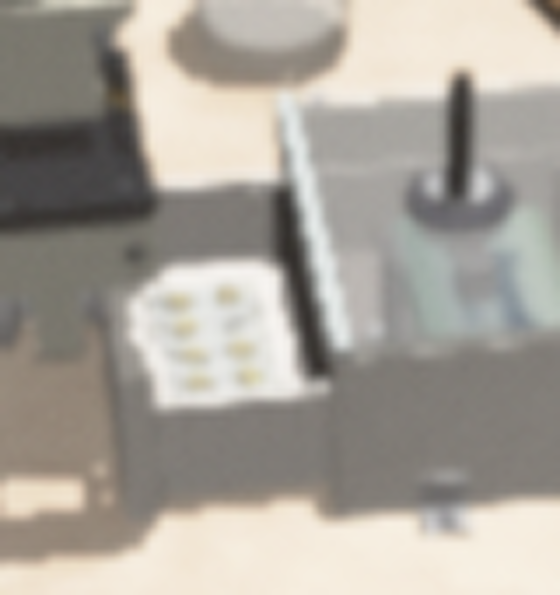

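```bash
python3 - <<'E'
from m import *
g=cv2.imread("pics/s2.png").max(2).astype(int); b=cv2.imread("pics/s1.png").max(2).astype(int); o=cv2.imread("pics/side0.png").max(2).astype(int)
c=cal("side"); n=np.array([-L[1],L[0]]); F=kn+L*34.5
def col(row,x,z):
    P=proj(c,[[*(F+L*x+n*t),z] for t in np.linspace(90,-90,181)]); return np.interp(row,P[:,1],P[:,0])
for r in(188,191,194,197,200,203):
    print(r,"s2",g[r,238:258].tolist(),"s0",o[r,240:258].tolist(),"\n   trim f/r",round(col(r,0,80),2),round(col(r,6,80),2),"div top f/r",round(col(r,-2,48),2),round(col(r,2,48),2),"face z20",round(col(r,-2,20),2))
o,_=ray(c,(250,190)); print(o)
E
```

```text
188 s2 [125, 125, 125, 124, 121, 108, 80, 59, 57, 91, 156, 214, 227, 212, 177, 163, 165, 166, 166, 163] s0 [136, 120, 168, 226, 243, 245, 240, 218, 186, 215, 227, 213, 179, 168, 169, 169, 168, 167] 
   trim f/r 249.3 251.62 div top f/r 246.56 248.04 face z20 244.98
191 s2 [148, 148, 150, 151, 146, 128, 93, 62, 52, 62, 104, 174, 225, 227, 206, 186, 179, 181, 182, 181] s0 [164, 140, 156, 210, 239, 245, 244, 232, 192, 190, 226, 227, 207, 187, 182, 183, 183, 185] 
   trim f/r 249.99 252.33 div top f/r 247.23 248.72 face z20 245.63
194 s2 [242, 242, 242, 243, 244, 240, 222, 152, 82, 59, 78, 123, 187, 226, 220, 189, 186, 188, 188, 186] s0 [209, 160, 141, 174, 229, 244, 245, 243, 225, 177, 192, 226, 223, 202, 195, 190, 186, 199] 
   trim f/r 250.68 253.04 div top f/r 247.9 249.4 face z20 246.28
197 s2 [203, 217, 226, 230, 240, 244, 229, 171, 117, 73, 58, 98, 163, 218, 231, 223, 197, 187, 188, 187] s0 [127, 122, 120, 124, 171, 227, 244, 246, 241, 223, 194, 221, 233, 228, 209, 196, 184, 183] 
   trim f/r 251.37 253.75 div top f/r 248.56 250.08 face z20 246.93
200 s2 [207, 209, 217, 222, 231, 243, 243, 224, 159, 96, 60, 63, 106, 174, 224, 226, 210, 192, 187, 188] s0 [157, 129, 107, 111, 158, 221, 243, 246, 245, 234, 195, 187, 226, 231, 221, 203, 192, 186] 
   trim f/r 252.06 254.46 div top f/r 249.23 250.76 face z20 247.58
203 s2 [221, 224, 226, 227, 229, 235, 244, 242, 224, 155, 83, 58, 76, 118, 179, 222, 219, 188, 176, 172] s0 [166, 142, 120, 103, 118, 176, 232, 245, 246, 243, 225, 172, 184, 224, 223, 208, 196, 182] 
   trim f/r 252.75 255.17 div top f/r 249.89 251.44 face z20 248.24
[  620.37684777 -1053.27970125   794.13736539]
```

```bash
python3 - <<'E'
from m import *
s=state(); print(s["time"],s["grip_force"],float(-(np.array(s["tool_pos"])[:2]-kn)@L)); print(hand_in())
E
```

```text
40.0167 49.99943196773529 62.28344248953667
the job is handed in; nothing more can be done
None
```

The job is handed in at 40.0 s: the key is fully in the lock and turned a quarter turn clockwise, and the arm is holding the drawer out 62.3 mm by its knob. I measured the divider 62.4 mm behind the lid's front edge, so it should stand level within about 1 mm. A side picture agrees, and the glass, small cup and dropper bottle were never approached, but I did not take a last look at them.

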